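Free the cuff bangles from their spring bars and hang them on the display bar

TASK

Take the forked tool from its block and, at every holder that has a bangle in it, straddle the spring bar with the fork and push its collar sideways until the bangle pops up free; work the spring bars with the tool, never with the fingers. Put the tool back in its block, and hang every bangle astride the display bar, one leg on each side, clear of one another. The stand may be knocked out of place meanwhile; leave the bead box, the brass pan and the spool where they are.

Things in the scene. Friction and masses are not known exactly. Their poses are not given: they have to be found in the camera images.
- holder1: fixed dark wooden holder, base 94 x 116 x 8 mm, maybe empty. Origin: on the bench under its slot's middle, z up. Slot 82 (x) x 20 mm (y), walls 6 mm thick, 56 mm high; its sprung floor is 20 mm above the bench when held down, rises to 38 mm. Spring bar along y at x=-30, z=30 mm: from the brass housing (y 74-96, 48 mm high) over an open gap (y 16-74) through the +y wall to y=-1 mm
- bar1: steel spring bar of holder1, 6 mm thick, with a collar 28 mm in diameter, 5 mm thick. Origin: the collar's middle, at rest at (-30, 50.5, 30) mm in the holder's frame, same axes. Pushed at the collar to +y it slides up to 18 mm against a spring (3 N at first, 6.6 N at the end) and springs back. By 13 mm its tip is out of the foot and the floor rises; the bar then stays back
- bangle1: rigid cuff bangle of holder1, 70 g, maybe absent: steel arch 64 (x) x 16 mm (y), crown 62 mm high, 4 thick; feet 16 mm square, 20 high, 44 mm apart, 76 over all, each with a 10 mm eye along y, 10 mm up. Square brass setting 26 x 26 x 14 mm on the crown (z 62-76) to grip. Origin: between the feet, at their undersides; 20 mm above the bench when held by the bar, about 38 once freed
- crown1 (a point): middle of the underside of bangle1's crown, 58 mm above its origin; this rests on the display bar. A freed bangle is lifted 16 mm by the sprung floor, stays upright in the slot and lifts straight out; the spring bar stays back about 12 mm by itself
- holder2: fixed dark wooden holder, base 94 x 116 x 8 mm, maybe empty. Origin: on the bench under its slot's middle, z up. Slot 82 (x) x 20 mm (y), walls 6 mm thick, 56 mm high; its sprung floor is 20 mm above the bench when held down, rises to 38 mm. Spring bar along y at x=-30, z=30 mm: from the brass housing (y 74-96, 48 mm high) over an open gap (y 16-74) through the +y wall to y=-1 mm
- bar2: steel spring bar of holder2, 6 mm thick, with a collar 28 mm in diameter, 5 mm thick. Origin: the collar's middle, at rest at (-30, 50.5, 30) mm in the holder's frame, same axes. Pushed at the collar to +y it slides up to 18 mm against a spring (3 N at first, 6.6 N at the end) and springs back. By 13 mm its tip is out of the foot and the floor rises; the bar then stays back
- bangle2: rigid cuff bangle of holder2, 70 g, maybe absent: steel arch 64 (x) x 16 mm (y), crown 62 mm high, 4 thick; feet 16 mm square, 20 high, 44 mm apart, 76 over all, each with a 10 mm eye along y, 10 mm up. Square brass setting 26 x 26 x 14 mm on the crown (z 62-76) to grip. Origin: between the feet, at their undersides; 20 mm above the bench when held by the bar, about 38 once freed
- crown2 (a point): middle of the underside of bangle2's crown, 58 mm above its origin; this rests on the display bar. A freed bangle is lifted 16 mm by the sprung floor, stays upright in the slot and lifts straight out; the spring bar stays back about 12 mm by itself
- holder3: fixed dark wooden holder, base 94 x 116 x 8 mm, maybe empty. Origin: on the bench under its slot's middle, z up. Slot 82 (x) x 20 mm (y), walls 6 mm thick, 56 mm high; its sprung floor is 20 mm above the bench when held down, rises to 38 mm. Spring bar along y at x=-30, z=30 mm: from the brass housing (y 74-96, 48 mm high) over an open gap (y 16-74) through the +y wall to y=-1 mm
- bar3: steel spring bar of holder3, 6 mm thick, with a collar 28 mm in diameter, 5 mm thick. Origin: the collar's middle, at rest at (-30, 50.5, 30) mm in the holder's frame, same axes. Pushed at the collar to +y it slides up to 18 mm against a spring (3 N at first, 6.6 N at the end) and springs back. By 13 mm its tip is out of the foot and the floor rises; the bar then stays back
- bangle3: rigid cuff bangle of holder3, 70 g, maybe absent: steel arch 64 (x) x 16 mm (y), crown 62 mm high, 4 thick; feet 16 mm square, 20 high, 44 mm apart, 76 over all, each with a 10 mm eye along y, 10 mm up. Square brass setting 26 x 26 x 14 mm on the crown (z 62-76) to grip. Origin: between the feet, at their undersides; 20 mm above the bench when held by the bar, about 38 once freed
- crown3 (a point): middle of the underside of bangle3's crown, 58 mm above its origin; this rests on the display bar. A freed bangle is lifted 16 mm by the sprung floor, stays upright in the slot and lifts straight out; the spring bar stays back about 12 mm by itself
- holder4: fixed dark wooden holder, base 94 x 116 x 8 mm, maybe empty. Origin: on the bench under its slot's middle, z up. Slot 82 (x) x 20 mm (y), walls 6 mm thick, 56 mm high; its sprung floor is 20 mm above the bench when held down, rises to 38 mm. Spring bar along y at x=-30, z=30 mm: from the brass housing (y 74-96, 48 mm high) over an open gap (y 16-74) through the +y wall to y=-1 mm
- bar4: steel spring bar of holder4, 6 mm thick, with a collar 28 mm in diameter, 5 mm thick. Origin: the collar's middle, at rest at (-30, 50.5, 30) mm in the holder's frame, same axes. Pushed at the collar to +y it slides up to 18 mm against a spring (3 N at first, 6.6 N at the end) and springs back. By 13 mm its tip is out of the foot and the floor rises; the bar then stays back
- bangle4: rigid cuff bangle of holder4, 70 g, maybe absent: steel arch 64 (x) x 16 mm (y), crown 62 mm high, 4 thick; feet 16 mm square, 20 high, 44 mm apart, 76 over all, each with a 10 mm eye along y, 10 mm up. Square brass setting 26 x 26 x 14 mm on the crown (z 62-76) to grip. Origin: between the feet, at their undersides; 20 mm above the bench when held by the bar, about 38 once freed
- crown4 (a point): middle of the underside of bangle4's crown, 58 mm above its origin; this rests on the display bar. A freed bangle is lifted 16 mm by the sprung floor, stays upright in the slot and lifts straight out; the spring bar stays back about 12 mm by itself
- stand: loose display stand, 0.9 kg: pale wooden base 100 (x) x 320 (y) x 14 mm, posts 20 x 14 mm at y = -152 and +152 mm, 114 mm high, carrying an aluminium bar 16 mm in diameter along y. Origin: middle of the base's underside; z up
- bar_top (a point): top of the display bar at mid-length, 115 mm above the bench; the bar runs along y, free for 145 mm either way (axes as the stand's)
- toolblock: pale wooden tool block, fixed, 56 (x) x 34 mm (y), 55 mm high, with an upright slot 34 (x) x 12 mm (y) through it. Origin: middle of its underside; z up
- tool: forked tool, 90 g, fork down in the block. Origin: midway between the fork's tips, z up the handle; 11 mm above the bench in the block. Two prongs 6 mm wide, 4 thick (y), 24 long, 14 mm apart along x; shank 26 x 4 mm up to z=44; flange 44 x 22 mm at z 44-48, resting on the block's top; black handle 22 (x) x 16 mm (y), z 48-100. Same after a half turn
- beadbox: bystander: closed clear box of beads, 84 x 74 x 40 mm, origin under its middle
- pan: bystander: shallow brass scale pan, 150 mm in diameter, 30 mm high, origin under its middle
- spool: bystander: white spool, 48 mm in diameter, 40 mm high, origin under its middle

How it is judged:
By the outcome, as a careful person would: the job done as asked, in the order asked, and still so for the second after the job is handed in, with the robot touching nothing.
Of bangle1, bangle2, bangle3, bangle4 only 3 to 4 are there at a start; the rules pass over those that are not, and their reading is None.
At some moment in a run one of stand may be knocked a few centimetres aside while the robot is not near it.
It also fails if it takes over 200 s, if anything falls off the work surface, if the arm or the gripper's body presses on something with over 40 N, if the wrist force passes 120 N, or if a joint passes its speed limit or range.

ROBOT

A 6-joint arm with a two-finger parallel gripper is mounted at the origin on the work surface. World frame = base frame: x ahead of the robot, y to its left, z up, the work surface at z = 0. Lengths are in m, angles in degrees, forces in N, time in s.
With the tool pointing down it reaches from about 0.35 to 0.85 m from the base axis. Payload 8.1 kg.
Tool frame: the origin (TCP) lies midway between the tips of the shut fingers; the grasp point (between the pads) lies 19 mm behind it; z points along the fingers, y is the line along which they close (so a half turn about z gives the same grasp; the last joint's range is limited). The gripper opens to 85 mm and grips with 20 to 120 N. Pads are 22 mm wide; open, the fingers measure 114 mm over their backs; the gripper's body (76 mm by 85 mm) begins 54 mm behind the grasp point. The pads swing forward as they close: fully open they stand 13 mm farther back than shut.
Start: joints at [-70.325, 7.471, 85.268, -0, 87.261, -4.893], TCP at [0.249, -0.546, 0.231] pointing down, gripper open.
Joint ranges: [-169.43, 169.43], [-51.17, 129.36], [1.28, 143.12], [-76.62, 256.62], [0, 156.53], [-152.29, 152.29]. Speed limits (degrees/s): [136.94, 136.94, 159.86, 180, 180, 180].

INTERFACE

Orientations are given as [roll, pitch, yaw] about the fixed x, y, z axes, in that order (R = Rz(yaw) Ry(pitch) Rx(roll)).
In Python, from bench import move_ptp, move_linear, set_joints, grip, sleep, ik, observe, capture, camera_model, IKError, job_done gives the robot as it stands. Calls block until the motion is done:
- move_ptp(position, orientation): joint-space move of the TCP to a pose.
- move_linear(position, speed=0.15, rotation=None): straight line of the TCP; rotation=None keeps the orientation; speed is the mean speed in m/s.
- set_joints(angles): joint-space move.
- grip(opening, f_grip=None): finger opening in m; f_grip is the grip in N (None keeps the last); returns when the fingers have stopped.
- sleep(seconds).
- ik(position, orientation): joint angles nearest the present ones, or None.
- observe(): the state.
- capture(name): name is "scene" or "top"; returns (picture, depth): 480x640x3 uint8, blue, green, red; 480x640 float32, m along the optical axis (not along the pixel's ray), 0 where there is no reading.
- camera_model(name): a dict with "fov_y" (degrees; the focal length in pixels is half the picture's height over the tangent of half this angle, whatever the lens; pixels are square), "cx", "cy" (the principal point, pixels), "pose" (4x4, takes a point from camera to world coordinates). Camera axes: x right, y up, looking along -z (the intrinsics and any distortion apply to the point x, -y, -z); pixel columns grow to the right and rows downward; lengths in m; the calibration is good to about 2 mm. A picture is of the moment at which its call begins. camera_model takes no time and is no camera call.
A pose or a line that the arm cannot do raises IKError and nothing moves.
- job_done(): hands the job in; it is judged then, once.
The state is a dict: "time": time; "qpos": joint angles; "joint_vel": joint speeds; "tau": joint torques, N m; "eef_pos": TCP position; "eef_rot": TCP orientation; "force": force on the tool from outside, world axes, zero at the start; "ft_torque": the same for the moment, N m; "gripper_width": finger opening in m; "grip_force": force on a finger pad.
Only numpy, scipy, OpenCV 4.12 (cv2) and the standard library are available. Lean on these libraries where they do the work, as an engineer would, in place of code of your own. Each camera call takes 0.05 s, during which the arm holds its last target. There are 200 camera calls.

## Working session

There is one attempt and no reset: what is moved stays moved. The work goes in short steps, each a Python script; the robot and the scene stay as the last script left them, time stands still between calls to the robot, and variables do not carry over. Pictures are saved under pics/ and viewed, at most 14 in all, crops included, and the job is handed in when it is done.

```bash
ls; mkdir -p pics; python3 - <<'E'
from bench import *
import cv2,numpy as np
for n in("scene","top"):
    p,d=capture(n);cv2.imwrite(f"pics/{n}0.png",p);np.save(f"{n}_d.npy",d)
    m=camera_model(n);print(n,{k:(np.round(v,4).tolist() if k=="pose" else v) for k,v in m.items()},(d>0).mean())
print(observe())
E
```

```text
pics
scene {'fov_y': 51.91637300444627, 'cx': 316.9506972808218, 'cy': 239.5887218651929, 'pose': [[0.5831, -0.6789, 0.4462, 1.049], [0.8124, 0.4812, -0.3295, -0.3756], [0.009, 0.5546, 0.8321, 1.0114], [0.0, 0.0, 0.0, 1.0]]} 0.9957975260416667
top {'fov_y': 51.81604914673117, 'cx': 316.78684666138787, 'cy': 232.8108630984773, 'pose': [[0.0053, 0.998, -0.063, 0.457], [-0.9999, 0.0043, -0.0157, -0.0272], [-0.0154, 0.0631, 0.9979, 1.4036], [0.0, 0.0, 0.0, 1.0]]} 0.9960481770833334
{'time': 0.1, 'qpos': array([-7.03233186e+01,  7.51158363e+00,  8.53237519e+01,  4.29395173e-04,
        8.72605494e+01, -4.89340587e+00]), 'joint_vel': array([-0.0038101 , -0.09871303, -0.06273384, -0.00124468, -0.02578122,
       -0.06866593]), 'tau': array([ 8.30360714e-04, -5.70948887e+01, -5.01942873e+01, -1.50585242e-04,
        8.22758971e-03, -2.03935101e-04]), 'eef_pos': array([ 0.24933644, -0.54519689,  0.23033413]), 'eef_rot': array([-1.79904501e+02, -8.60650767e-03,  2.45700592e+01]), 'force': array([-0.18433893, -0.3692914 , -0.55749845]), 'ft_torque': array([ 0.00558571, -0.03425246, -0.04076979]), 'grip_force': 0.0, 'gripper_width': 0.08566633106991696}
```

View pics/top0.png

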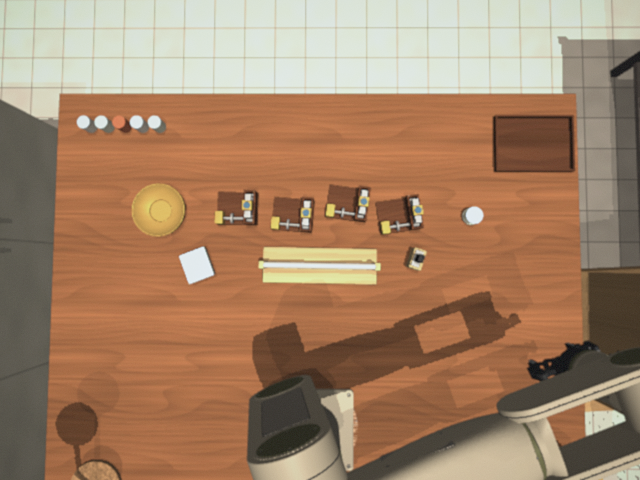

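View pics/scene0.png

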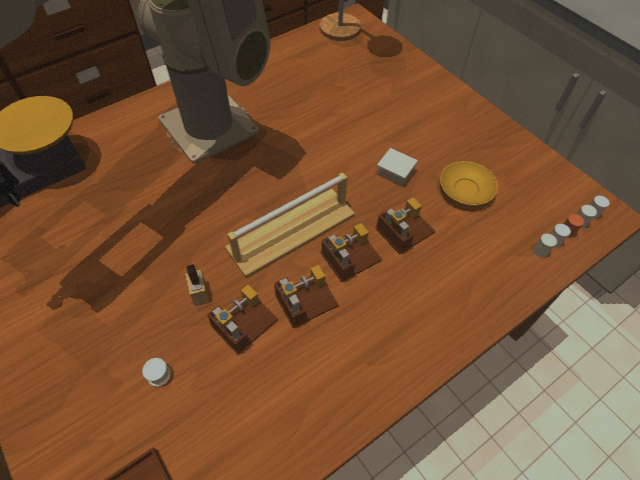

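The top view shows four holders at about (237,208), (293,214), (348,203) and (401,214), the stand at (320,266), the tool block at (417,259), the box at (197,265), the pan at (158,210) and the spool at (473,215). I'll zoom in on both views.

```bash
python3 - <<'E'
import cv2,numpy as np
t=cv2.imread("pics/top0.png")[175:295,205:445];s=cv2.imread("pics/scene0.png")[165:355,175:445]
cv2.imwrite("pics/tz.png",cv2.resize(t,(800,400),interpolation=2));cv2.imwrite("pics/sz.png",cv2.resize(s,(800,563),interpolation=2))
E
```

```text
(no output)
```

View pics/tz.png

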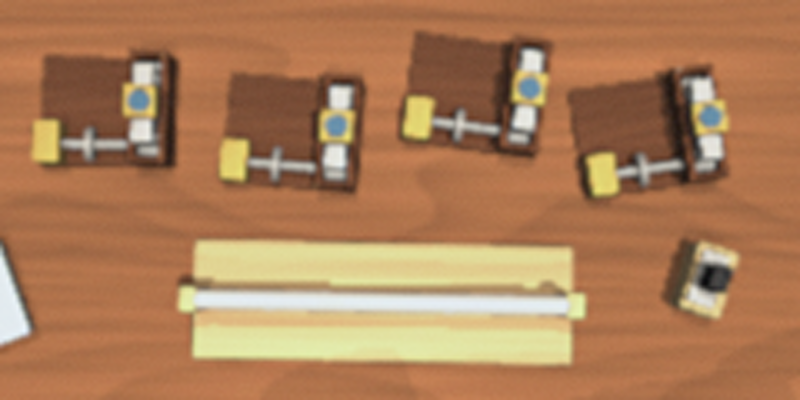

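View pics/sz.png

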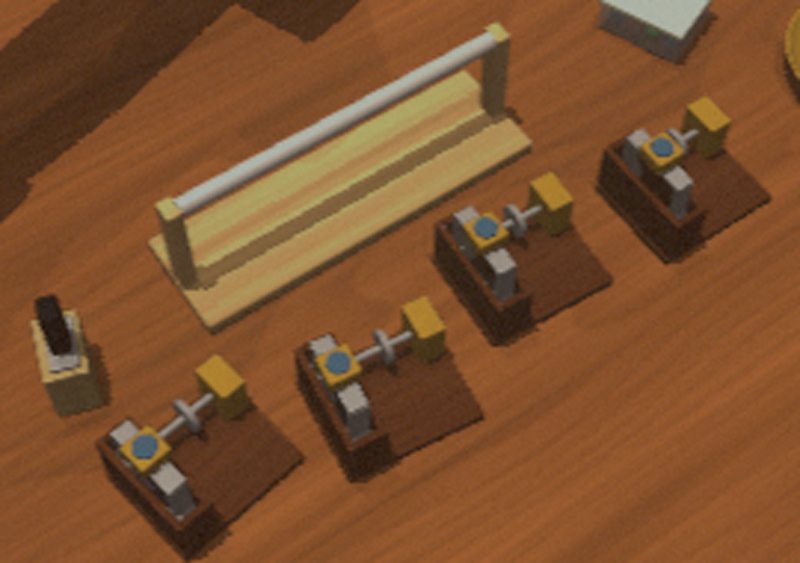

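All four holders hold bangles, and their local axes lie close to the world axes. The gold settings and housings separate cleanly in both views, so I can measure now.

```bash
cat > vis.py <<'E'
import numpy as np,cv2
from bench import *
def shot(n):
    p,d=capture(n);m=camera_model(n);f=240/np.tan(np.radians(m["fov_y"]/2));T=np.array(m["pose"])
    v,u=np.mgrid[0:480,0:640]
    r=np.stack([(u-m["cx"])/f,-(v-m["cy"])/f,-np.ones(u.shape)],-1)@T[:3,:3].T   # rays, unit optical depth
    W=T[:3,3]+r*d[...,None]
    W[d==0]=-9
    return p,cv2.cvtColor(p,cv2.COLOR_BGR2HSV),W,r,T[:3,3]
def plane(s,mask,h):  # mask pixels cast on plane z=h
    R=s[3][mask];return (s[4]+R*((h-s[4][2])/R[:,2])[:,None])[:,:2]
def blobs(s,mask,h,amin):
    n,l,st,c=cv2.connectedComponentsWithStats(mask.astype(np.uint8),connectivity=8)
    return [plane(s,l==i,h) for i in range(1,n) if st[i,4]>=amin]
def region(s,x0,x1,y0,y1,z0,z1):
    W=s[2];return (W[...,0]>x0)&(W[...,0]<x1)&(W[...,1]>y0)&(W[...,1]<y1)&(W[...,2]>z0)&(W[...,2]<z1)
def stand(ss,c=None):
    out=[]
    for s in ss:
        hsv=s[1]; reg=region(s,.25,.56,-.35,.35,.1,.125)
        sat=hsv[...,1]
        P=plane(s,reg&(sat<60)&(hsv[...,2]>110),.113)
        if len(P)<60: out.append(None);continue
        for _ in range(3):
            vx,vy,x0,y0=cv2.fitLine(P.astype(np.float32),cv2.DIST_HUBER,0,.001,.001).ravel()
            if vy<0:vx,vy=-vx,-vy
            e=(P-[x0,y0])@[vy,-vx];t=(P-[x0,y0])@[vx,vy]
            P=P[abs(e)<.012]
        t=(P-[x0,y0])@[vx,vy];m=(np.percentile(t,.5)+np.percentile(t,99.5))/2
        out.append((x0+m*vx,y0+m*vy,np.degrees(np.arctan2(-vx,vy)),np.ptp(t),len(P)))
    return out
E
python3 - <<'E'
from vis import *
np.set_printoptions(precision=4,suppress=True)
ss={n:shot(n) for n in("top","scene")}
for n,s in ss.items():
    h,S,V=[s[1][...,i].astype(int) for i in range(3)]
    gold=((h>17)&(h<35)&(S>110)&(V>90))
    for z in(.096,.048):
        m=region(s,.35,.75,-.42,.35,z-.006,z+.006)&(gold|((h>90)&(h<125)&(S>60)&(z>.09)))
        print(n,z,[(b.mean(0).round(4).tolist(),len(b)) for b in blobs(s,m,z,12)])
    m=region(s,.3,.6,-.42,-.2,.104,.118)&(V<60)
    print("handle",[(b.mean(0).round(4).tolist(),len(b)) for b in blobs(s,m,.111,4)])
    m=region(s,.3,.6,-.42,-.2,.046,.064)
    for b in blobs(s,m,.056,40):
        r=cv2.minAreaRect((b*1000).astype(np.float32));print("block",len(b),r)
    print("benchz",np.median(s[2][230:260,130:150,2]))
for r in stand(ss.values()):print("stand",np.round(r,4))
E
```

```text
top 0.096 [([0.6231, -0.1212], 25), ([0.6247, -0.1302], 14), ([0.6094, 0.178], 32), ([0.6143, 0.1823], 16), ([0.5957, 0.034], 16), ([0.5983, -0.2642], 24), ([0.5935, 0.0139], 16), ([0.603, -0.2745], 13), ([0.5943, 0.0242], 16)]
top 0.048 [([0.6073, -0.0417], 94), ([0.5868, 0.2664], 87), ([0.571, 0.1109], 91), ([0.5601, -0.1931], 92)]
handle [([0.4726, -0.2713], 13)]
block 92 ((577.9525146484375, -276.2331237792969), (44.25949478149414, 33.19107437133789), 8.95062255859375)
block 185 ((474.05401611328125, -277.9163513183594), (35.01936721801758, 55.327396392822266), 71.28219604492188)
benchz 0.0020002189036758544
scene 0.096 [([0.6117, 0.1785], 80), ([0.5922, 0.0205], 88), ([0.6227, -0.1326], 112), ([0.6001, -0.2755], 123)]
scene 0.048 [([0.5828, 0.2641], 89), ([0.5692, 0.108], 101), ([0.604, -0.0446], 120), ([0.5575, -0.1968], 135)]
handle [([0.4743, -0.2796], 60)]
block 272 ((472.82000732421875, -282.29388427734375), (34.27638626098633, 60.70045852661133), 72.6574478149414)
block 104 ((575.3224487304688, -280.5517578125), (46.38082504272461, 32.95417785644531), 7.209599018096924)
benchz -0.00036315570176803647
stand [  0.4541  -0.0129  -0.6212   0.2972 653.    ]
stand [  0.4526  -0.0143  -0.7126   0.2916 675.    ]
```

```bash
python3 - <<'E'
from vis import *
np.set_printoptions(precision=4,suppress=True)
C=[(.611,.180),(.594,.022),(.623,-.131),(.600,-.274)]
for n in("top","scene"):
    s=shot(n);h,S,V=[s[1][...,i].astype(int) for i in range(3)]
    for cx,cy in C:
        m=region(s,cx-.035,cx+.035,cy-.035,cy+.035,.088,.103)&(S>60)
        b=plane(s,m,.096);r=cv2.minAreaRect((b*1000).astype(np.float32))
        print(n,len(b),b.mean(0),np.round(r[0],1),np.round(r[1],1),round(r[2],1))
        m=region(s,cx-.06,cx+.02,cy+.05,cy+.12,.04,.055)&(S>60)
        b=plane(s,m,.048);r=cv2.minAreaRect((b*1000).astype(np.float32))
        print("   house",len(b),b.mean(0),np.round(r[0],1),np.round(r[1],1),round(r[2],1))
    for lo,hi,hh in((.095,.12,.111),(.075,.105,.09)):
        b=plane(s,region(s,.42,.53,-.33,-.23,lo,hi),hh);r=cv2.minAreaRect((b*1000).astype(np.float32))
        print(n,"handle",len(b),b.mean(0),np.round(r[0],1),np.round(r[1],1),round(r[2],1))
E
```

```text
top 77 [0.6139 0.1809] [613.2 181.3] [27.  24.1] 0.8
   house 101 [0.5863 0.267 ] [586.6 267.4] [30.8 22.2] 1.0
top 75 [0.5943 0.0236] [594.9  23.7] [26.7 24. ] 0.2
   house 102 [0.5714 0.1111] [571.6 110.9] [22.5 34.1] 84.9
top 79 [ 0.6248 -0.1289] [ 625.1 -129.3] [25.8 26. ] 80.7
   house 97 [ 0.6068 -0.0423] [605.  -52.8] [45.4 34.2] 78.9
top 75 [ 0.6018 -0.2717] [ 602.5 -272.3] [26.1 27.2] 11.6
   house 100 [ 0.5602 -0.193 ] [ 559.4 -193.1] [33. 22.] 0.2
top handle 58 [ 0.4748 -0.2759] [ 474.8 -275.9] [17.4 22.2] 63.5
top handle 21 [ 0.474  -0.2706] [ 473.7 -270. ] [21.6 12.5] 6.7
scene 114 [0.6118 0.1768] [611.8 176.7] [28.4 29.1] 89.8
   house 119 [0.5832 0.2613] [584.1 250.8] [36.2 47.5] 1.9
scene 122 [0.5923 0.0193] [592.5  19.5] [28.  29.3] 85.2
   house 130 [0.5689 0.1059] [568.4  93.6] [50.1 36.3] 85.4
scene 143 [ 0.623  -0.1332] [ 622.7 -132.8] [26.5 28.9] 80.5
   house 146 [ 0.6043 -0.0458] [603.6 -55.6] [44.1 35.9] 84.2
scene 154 [ 0.6005 -0.2761] [ 600.3 -275.8] [28.8 25.5] 9.8
   house 150 [ 0.5584 -0.1975] [ 558.5 -197.5] [36.3 22.2] 8.7
scene handle 97 [ 0.4755 -0.2811] [ 475.8 -281.1] [16.8 30.8] 73.8
scene handle 66 [ 0.4776 -0.2815] [ 471.4 -280.2] [17.7 36.7] 75.8
```

Averaging the two views puts the settings at H1 (.613,.179), H2 (.593,.0215), H3 (.624,-.131) and H4 (.601,-.274). The yaws come out at -1.2, -4.5, -8.3 and 9.3°. The tool is at (.475,-.2785) with yaw -18°. Next I'll take the tool and work H4.

```bash
cat > act.py <<'E'
from vis import *
S=np.array([(.6128,.1788),(.5933,.0215),(.6239,-.131),(.6011,-.2739)])
H=np.array([(.5848,.2653),(.5701,.1095),(.6056,-.0432),(.5588,-.195)])
YAW=[-1.2,-4.5,-8.3,9.3]
TOOL=np.array((.475,-.2785));TY=-18.
ZT=.057   # TCP height above the fork tips
def rot(a,v):
    a=np.radians(a);return np.array([[np.cos(a),-np.sin(a)],[np.sin(a),np.cos(a)]])@v
def st(tag):
    o=observe();print(tag,"t",round(o["time"],1),"p",o["eef_pos"].round(4),"yaw",round(o["eef_rot"][2],1),"F",o["force"].round(1),"w",round(o["gripper_width"],4))
def lin(xy,z,v=.15): move_linear([*xy,z],speed=v)
def work(i):
    y=YAW[i];c=H[i]-rot(y,[0,85])/1000   # bar axis at local y=0
    P=lambda ly:c+rot(y,[0,ly])/1000
    move_ptp([*P(37),.150+ZT],[180,0,y])
    lin(P(37),.050+ZT,.2);lin(P(37),.0145+ZT,.06);st("down")
    lin(P(52),.0145+ZT,.06);lin(P(61.5),.0145+ZT,.03);st("pushed")
    lin(P(40),.0145+ZT,.08);st("back");lin(P(40),.150+ZT,.2)
E
python3 - <<'E'
from act import *
move_ptp([*TOOL,.20],[180,0,TY]);lin(TOOL,.011+ZT,.12);st("at tool")
grip(.0,60);st("gripped");lin(TOOL,.150+ZT,.15);st("lifted")
work(3)
p,d=capture("scene");cv2.imwrite("pics/a.png",cv2.resize(p[165:355,155:425],(800,563),interpolation=2))
E
```

```text
at tool t 2.9 p [ 0.4757 -0.279   0.069 ] yaw -18.0 F [ 0.3 -0.6  0.7] w 0.0854
gripped t 3.5 p [ 0.4752 -0.2786  0.0682] yaw -18.0 F [0.  0.1 2.3] w 0.015
lifted t 4.6 p [ 0.4744 -0.2781  0.2056] yaw -18.0 F [ 0.1  0.9 -1.9] w 0.0151
down t 6.4 p [ 0.5666 -0.2424  0.0715] yaw 9.3 F [ 0.9  0.8 -1.9] w 0.0152
pushed t 7.3 p [ 0.5632 -0.2192  0.0722] yaw 9.3 F [ 0.5 -6.2 -0.4] w 0.0154
back t 7.7 p [ 0.5657 -0.2395  0.0709] yaw 9.2 F [-0.6  0.5 -1.1] w 0.0153
```

View pics/a.png

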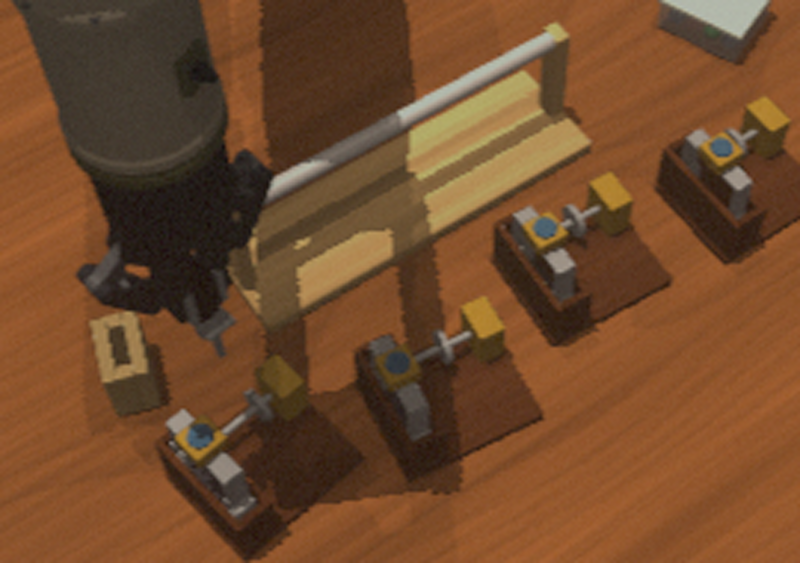

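At crop (200,435) the H4 bangle has risen clear and its collar stays back against the housing. The tool is still held firmly, so I'll do the other three.

```bash
python3 - <<'E'
from act import *
for i in(2,1,0): work(i)
move_ptp([*TOOL,.150+ZT],[180,0,TY]);st("over block")
for n in("top","scene"):
    s=shot(n)
    for x,y in S:
        m=region(s,x-.03,x+.03,y-.03,y+.03,.085,.13);print(n,round(np.percentile(s[2][...,2][m],80),4),m.sum())
p=s[0];cv2.imwrite("pics/b.png",cv2.resize(p[165:355,175:445],(800,563),interpolation=2))
E
```

```text
down t 10.7 p [ 0.5987 -0.0907  0.0715] yaw -8.3 F [-0.5 -0.3 -0.3] w 0.0154
pushed t 11.5 p [ 0.6024 -0.0672  0.0719] yaw -8.3 F [-1.6 -6.1  0.7] w 0.0155
back t 11.9 p [ 0.5988 -0.088   0.0712] yaw -8.4 F [ 0.2 -0.2 -0.6] w 0.0152
down t 14.8 p [0.5664 0.0617 0.0715] yaw -4.5 F [ 0.4 -0.3 -0.6] w 0.0152
pushed t 15.7 p [0.5687 0.0854 0.072 ] yaw -4.5 F [-0.2 -6.5  1.7] w 0.0154
back t 16.1 p [0.5663 0.0643 0.0713] yaw -4.6 F [ 0.4  0.7 -1. ] w 0.0154
down t 19.0 p [0.5838 0.2173 0.0715] yaw -1.2 F [ 0.9 -0.7 -1. ] w 0.0156
pushed t 19.8 p [0.5847 0.2412 0.0719] yaw -1.2 F [ 0.8 -5.4  1.4] w 0.0153
back t 20.2 p [0.5836 0.2199 0.0713] yaw -1.3 F [-0.9  0.9 -0.9] w 0.0155
over block t 22.9 p [ 0.4755 -0.2777  0.207 ] yaw -17.9 F [-0.5 -0.9 -1.5] w 0.0148
top 0.1169 178
top 0.1167 173
top 0.1167 181
top 0.1164 189
scene 0.1144 248
scene 0.1146 255
scene 0.1145 290
scene 0.1147 316
```

View pics/b.png

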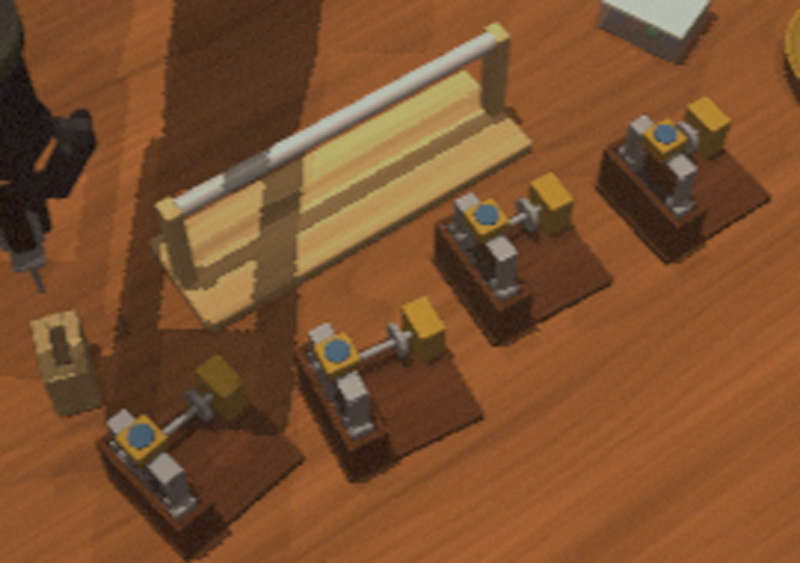

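All four settings now sit at about 0.115 m, so all bangles are free, and the stand hasn't moved. I'll put the tool back and hang the first bangle.

```bash
cat >> act.py <<'E'
def find_stand():
    r=[]
    for n in("top","scene"):
        s=shot(n);W=s[2];m=region(s,.25,.56,-.35,.35,.1,.116)&(s[1][...,1]<80)&(s[1][...,2]>50)
        P=plane(s,m,.113)
        for k in range(3):
            vx,vy,x0,y0=cv2.fitLine(P.astype(np.float32),cv2.DIST_HUBER,0,.001,.001).ravel()
            if vy<0:vx,vy=-vx,-vy
            P=P[abs((P-[x0,y0])@[vy,-vx])<.010]
        t=(P-[x0,y0])@[vx,vy];q=(np.percentile(t,.5)+np.percentile(t,99.5))/2
        r.append([x0+q*vx,y0+q*vy,np.degrees(np.arctan2(-vx,vy)),np.ptp(t)]);print("stand",n,np.round(r[-1],4))
    return np.array(r)
ZB=.064
def pick(i):
    psi=90+YAW[i]
    move_ptp([*S[i],.19],[180,0,psi]);grip(.06,40);lin(S[i],.038+ZB,.12);grip(0,40);st("grip");lin(S[i],.145+ZB,.15);st("up")
def hang(stand,off):
    x,y,a=stand[:3];p=np.array([x,y])+rot(a,[0,off])/1000
    move_ptp([*p,.145+ZB],[180,0,90+a]);lin(p,.064+ZB,.12);lin(p,.0565+ZB,.03);st("on bar")
    grip(.05);lin(p,.20,.15)
E
python3 - <<'E'
from act import *
lin(TOOL,.060+ZT,.15);lin(TOOL,.013+ZT,.05);st("in");grip(.085);lin(TOOL,.20,.15);st("out")
r=find_stand().mean(0)
pick(3);hang(r,-90)
find_stand()
for n in("scene",):
    p,d=capture(n);cv2.imwrite("pics/c.png",cv2.resize(p[165:355,175:445],(800,563),interpolation=2))
E
```

```text
in t 24.9 p [ 0.4753 -0.2787  0.0704] yaw -18.0 F [-0.5  0.2 -1. ] w 0.0154
out t 26.6 p [ 0.4744 -0.2781  0.1987] yaw -18.0 F [ 0.  -0.4 -0.4] w 0.085
stand top [ 0.4543 -0.0134 -0.5997  0.3104]
stand scene [ 0.4541 -0.0145 -0.6829  0.2916]
grip t 30.0 p [ 0.6016 -0.2742  0.1029] yaw 99.3 F [ 0.6 -0.6  1.9] w 0.0247
up t 30.9 p [ 0.6005 -0.2736  0.2075] yaw 99.3 F [-0.  -0.4 -0.5] w 0.025
on bar t 33.0 p [ 0.4541 -0.1043  0.1215] yaw 89.4 F [ 0.5 -0.5  4.7] w 0.0247
stand top [ 0.4617 -0.0715  2.8778  0.4255]
stand scene [ 0.4546 -0.0143 -0.4908  0.2924]
```

View pics/c.png

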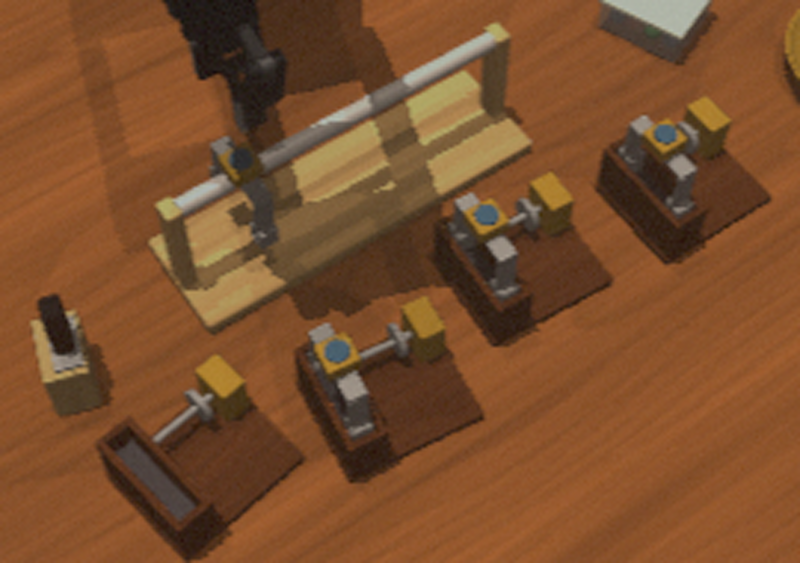

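The first bangle hangs astride the bar at crop (240,165), and the tool is back in its block at (60,340). For each remaining bangle I'll re-check the stand before hanging, and stop if it has moved.

```bash
cat > go.py <<'E'
import sys
from act import *
r=np.array([.4543,-.0140,-.62])
for i,off in((2,-30),(1,30),(0,90)):
    pick(i);q=find_stand()
    ok=[abs(a[0]-r[0])<.004 and abs(a[1]-r[1])<.02 and abs(a[2]-r[2])<1.2 for a in q]
    if not any(ok):
        print("STOP holding",i)
        for n in("top","scene"):
            p,d=capture(n);cv2.imwrite(f"pics/d_{n}{i}.png",p)
        break
    hang(r,off)
E
python3 go.py
```

```text
grip t 36.5 p [ 0.6245 -0.1311  0.1028] yaw 81.7 F [1.4 0.9 2.2] w 0.0251
up t 37.3 p [ 0.6232 -0.1308  0.2075] yaw 81.7 F [ 0.8 -0.1 -1.2] w 0.0249
stand top [ 0.458  -0.0687  1.1228  0.4222]
stand scene [ 0.4552 -0.0144 -0.4323  0.291 ]
on bar t 39.4 p [ 0.455  -0.0442  0.1216] yaw 89.4 F [0.7 0.2 4.5] w 0.0249
grip t 42.7 p [0.5938 0.0215 0.1027] yaw 85.5 F [0.4 0.3 1.9] w 0.0248
up t 43.6 p [0.5926 0.0216 0.2076] yaw 85.5 F [-0.4 -0.9 -0.4] w 0.0249
stand top [ 0.4559 -0.0746  0.8095  0.4037]
stand scene [ 0.4544 -0.0372 -0.6607  0.2615]
STOP holding 1
```

View pics/d_scene1.png

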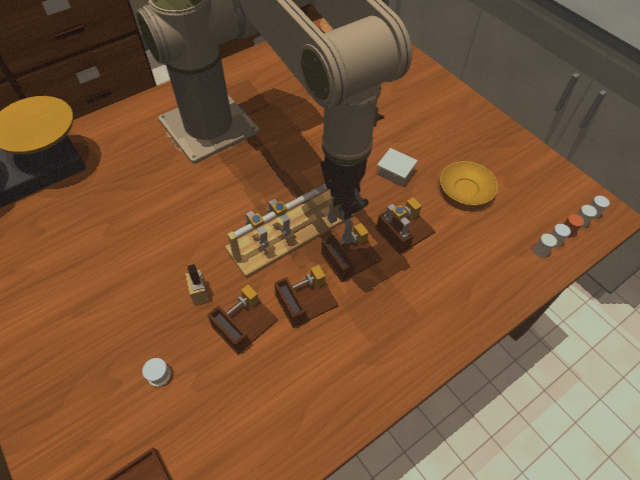

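The gripper at (345,195) is just hiding the bar's far end; the near post at (234,245) hasn't moved. I'll hang this bangle and pick up the last one.

```bash
python3 - <<'E'
from act import *
r=np.array([.4545,-.0140,-.6])
hang(r,30);pick(0);q=find_stand()
p,d=capture("scene");cv2.imwrite("pics/e.png",cv2.resize(p[165:355,175:445],(800,563),interpolation=2))
E
```

```text
on bar t 45.6 p [0.4557 0.0159 0.1212] yaw 89.4 F [1.2 0.  2. ] w 0.0248
grip t 49.1 p [0.6133 0.1789 0.1028] yaw 88.8 F [0.1 0.  2.5] w 0.0248
up t 50.0 p [0.6121 0.1786 0.2075] yaw 88.8 F [-0.   0.3 -0.8] w 0.0247
stand top [ 0.4563 -0.072   0.9118  0.4116]
stand scene [ 0.4553 -0.0142 -0.8419  0.2925]
```

View pics/e.png

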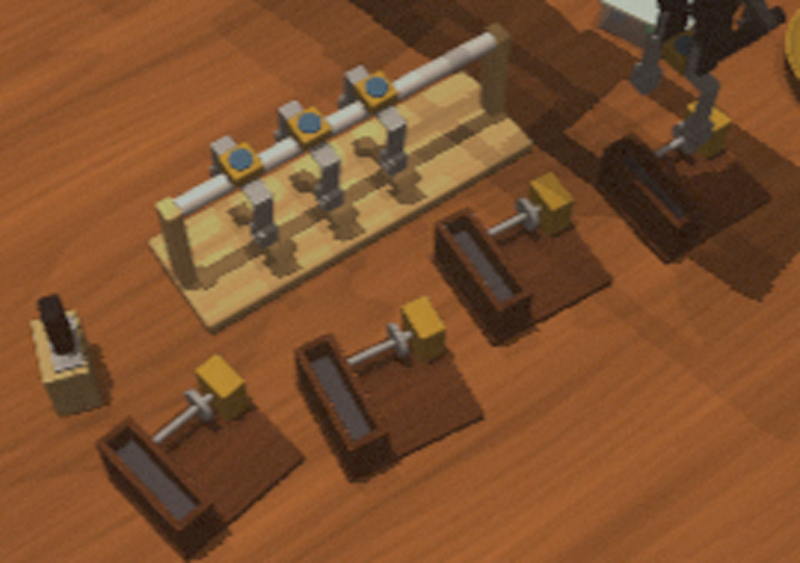

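Three bangles hang well apart at crop (240,160), (310,125) and (375,88). The stand hasn't moved and the fourth bangle is in the gripper, so I'll hang it and withdraw.

```bash
python3 - <<'E'
from act import *
hang(np.array([.4545,-.0140,-.6]),90)
o=observe()["eef_pos"];lin(o[:2],.30,.2);set_joints([-70.3,7.5,85.3,0,87.3,-4.9]);sleep(1);st("end")
s=[capture(n)[0] for n in("scene","top")]
a=cv2.resize(s[0][165:355,175:445],(400,281));b=cv2.resize(s[1][175:295,180:495],(400,152))
cv2.imwrite("pics/f.png",cv2.resize(np.vstack([a,b]),(554,600)))
E
```

```text
on bar t 52.1 p [0.4564 0.076  0.1214] yaw 89.4 F [0.7 0.2 3.9] w 0.0247
end t 57.2 p [ 0.2495 -0.5451  0.2307] yaw 24.6 F [0.3 0.9 0. ] w 0.0498
```

View pics/f.png

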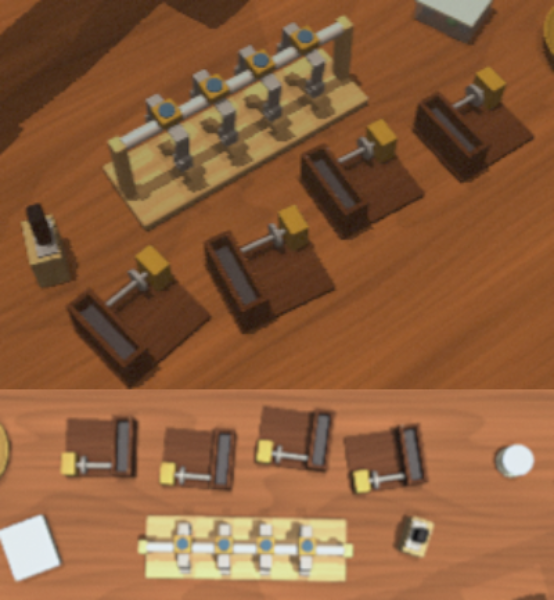

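All four bangles hang astride the bar, at (182,545), (223,545), (265,545) and (307,545) in the lower view. The tool is seated in its block and the bystanders haven't moved.

```bash
python3 -c "
from bench import *
print(job_done())"
```

```text
the job is handed in; nothing more can be done
None
```

All four bangles were freed with the forked tool and hung apart astride the display bar, the tool is back in its block, and the job was handed in at about 57 s on the robot's clock; it returned no verdict.

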